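Switch on and start the heat press

TASK

At the heat press's control box, first switch it on by pressing down the raised end of the broad rocker switch until it has tipped fully over, then start the press by pushing the larger of the two round keys well down and letting it come back up. Use light fingertip touches only: press no other key, and leave the mug, the tape roll and the squeegee where they are.

Things in the scene. Friction and masses are not known exactly. Their poses are not given: they have to be found in the camera images.
- console: The heat press's control box, a white box fixed to the bench: 200 mm deep (its x), 320 mm wide (its y), 60 mm high; origin at the centre of its underside, z up. It is turned by up to about 0.3 rad. On its top, in a row along its y at x = -55 mm (the side nearer the robot), stand four black keys 70 mm apart, in an order that varies; the rocker switch stands on the other half of the top (x = +40 mm), at a y that varies.
- rocker_mount: Fixed aluminium mount of the rocker switch, 88 x 50 x 5 mm, origin at the centre of its underside on the box's top. The rocker's hinge line runs along the mount's y, 15 mm above its origin.
- rocker (a joint): Rocker switch: a flat black plate 76 mm long (along the box's x), 38 mm wide and 8 mm thick, which see-saws about its middle. 0 = off, the end away from the robot (+x of the box) raised, 0.36 rad = on, that end fully down. Starts between 0 and 0.05. It stays where it is left (stiff hinge, about 0.05 N m: some 2 N at the raised end).
- rocker_raised_end (a point): Point on the rocker's upper face on its centre line, 28 mm from the hinge line towards the raised end (10 mm short of the plate's end). It moves with the plate: about 24 mm above the box's top when off, 14 mm when on.
- large_round_key (a joint): Travel of the larger round key, a flat disc 32 mm across: 0 = up, 0.010 m = fully down. A spring push key: starts to move at 2 N, needs 5 N for 5 mm and 8 N for the full 10 mm, and returns when let go.
- large_round_key_top (a point): Centre of the upper face of the larger round key, a flat disc 32 mm across; 20 mm above the box's top when up. It moves with the key.
- small_round_key (a joint): Travel of the smaller round key, a flat disc 18 mm across: 0 = up, 0.010 m = fully down. A spring push key: starts to move at 2 N, needs 5 N for 5 mm and 8 N for the full 10 mm, and returns when let go.
- small_round_key_top (a point): Centre of the upper face of the smaller round key, a flat disc 18 mm across; 20 mm above the box's top when up. It moves with the key.
- square_key (a joint): Travel of the square key, 26 x 26 mm: 0 = up, 0.010 m = fully down. A spring push key: starts to move at 2 N, needs 5 N for 5 mm and 8 N for the full 10 mm, and returns when let go.
- square_key_top (a point): Centre of the upper face of the square key, 26 x 26 mm; 20 mm above the box's top when up. It moves with the key.
- bar_key (a joint): Travel of the bar key, 46 mm long (along the box's x) and 16 mm wide: 0 = up, 0.010 m = fully down. A spring push key: starts to move at 2 N, needs 5 N for 5 mm and 8 N for the full 10 mm, and returns when let go.
- bar_key_top (a point): Centre of the upper face of the bar key, 46 mm long (along the box's x) and 16 mm wide; 20 mm above the box's top when up. It moves with the key.
- large_round_key_module: The larger round key with its aluminium collar (40 mm across, 6 mm high), fixed on the box; origin at the collar's underside centre, on the box's top.
- mug: White mug standing on the bench left (+y) of the box, 80 mm across, 95 mm high, handle at its +y; origin at the centre of its underside. Leave alone.
- tape_roll: Roll of brown tape lying loose on top of the box beside the rocker: ring 56 mm outside, 36 mm inside, 20 mm high; origin at the centre of its underside. Leave alone.
- squeegee: Small hand squeegee lying on the bench right (-y) of the box, 75 x 100 mm, 18 mm high; origin at the centre of its underside. Leave alone.

How it is judged:
On the way, in this order (a step that is already met when the one before it is completed fails the run):
1. the rocker is tipped on (at least 0.29 of 0.36 rad) (value of joint rocker above 0.29 rad), for 0.05 s.
2. the larger round key is pressed at least 5 mm of its 10 mm (value of joint large_round_key above 0.005 m), for 0.05 s.
At the end, for the whole second after the job is handed in: The rocker is on (over 0.29 rad), all four keys are up again (within 1.5 mm), and the mug, tape roll and squeegee are at rest within 10 mm of where they stood (value of joint rocker above 0.29 rad and value of joint each of large_round_key, small_round_key, square_key, bar_key below 0.0015 m and distance of each of mug, tape_roll, squeegee from where it was at the start of the episode below 0.01 m and linear speed of each of mug, tape_roll, squeegee below 0.02 m/s); the robot touches nothing.
It fails at once if the larger round key is pressed (more than 3 mm) before the rocker is on (value of joint large_round_key above 0.003 m and value of joint rocker below 0.29 rad).
It fails at once if another key is pressed (more than 3 mm) (value of joint any of small_round_key, square_key, bar_key above 0.003 m).
It fails at once if the mug, the tape roll or the squeegee is moved or lifted by more than 10 mm (distance of any of mug, tape_roll, squeegee from where it was at the start of the episode above 0.01 m).
It fails at once if the rocker, the larger round key or the box is pressed roughly (more than 25 N) (contact force between any of rocker_mount, large_round_key_module, console and the arm above 25 N).
It also fails if it takes over 38 s, if anything falls off the work surface, if the arm or the gripper's body presses on something with over 40 N, if the wrist force passes 120 N, or if a joint passes its speed limit or range.

ROBOT

A 7-joint arm with a two-finger parallel gripper is mounted at the origin on the work surface. World frame = base frame: x ahead of the robot, y to its left, z up, the work surface at z = 0. Lengths are in m, angles in rad, forces in N, time in s.
With the tool pointing down it reaches from about 0.425 to 0.875 m from the base axis. Payload 4.7 kg.
Tool frame: the origin (TCP) lies between the finger pads; the fingertips stand ctrl.tip_reach ahead of it and the grasp point (between the pads) lies 5 mm behind it (ctrl.tip_reach is the distance from the TCP to the fingertips, in m); z points along the fingers, y is the direction in which the jaws open and shut (so a half turn about z gives the same grasp; the last joint's range is limited). The gripper opens to 87 mm and grips with 3 to 60 N. Pads are 19 mm wide; open, the fingers measure 117 mm over their backs; the gripper's body (75 mm by 190 mm) begins 51 mm behind the grasp point.
Start: joints at [1.262, 0.321, -0.07, 1.45, 0.023, 1.371, -0.057], TCP at [0.206, -0.616, 0.237] pointing down, gripper open.
Joint ranges: [-2.86, 2.86], [-0.3, 2.09], [-1.38, 1.24], [0.06, 2.45], [-1.56, 4.7], [0.09, 2.05], [-2.69, 2.69]. Speed limits (rad/s): [2.57, 2.57, 3.14, 3.14, 3.14, 3.14, 3.14].

INTERFACE

Orientations are given as a rotation vector (axis times angle).
In Python, from bench import ctrl gives the robot as it stands.
- The arm moves only by the shell command python3 -m handwheel 'ROWS' [FORCE]. ROWS is JSON, a list of rows, each a list of 7 numbers: the shift along the tool's x, y, z in mm, then the turn, a rotation vector about the tool's x, y, z in rad, then the gripper's target within -1 to 1 (shut at 1, half-way at 0, fully open at -1). In form: [[dx, dy, dz, ax, ay, az, grip], ...]. A call has 1 to 12 rows; each row is the pose to reach, as a shift and turn from the pose commanded when the call began, along the tool's axes at that moment; what a row does not reach only later rows make up. A row lasts 1/8 s, in which the tool goes at most 62.5 mm and 10.7 degrees, less where a joint would pass 70% of its speed; a pose out of reach is approached as far as the arm can. A call with a gripper value outside its range is refused whole. The fingers move at their own pace and stop on an object; FORCE is the grip in N (left out, the last holds). Time passes only in rows, so rows that repeat a pose let the fingers close. It gives the time, the measured TCP pose, the force and the opening at its end, in the units of the state.
- ctrl.get_state(): the state, without advancing time (a new reading comes with each control period).
- ctrl.get_image(name): name is "scene" or "side" or "wrist"; returns the picture (420x560x3 uint8, red, green, blue); there is no depth.
- ctrl.camera_model(name): a dict with "mtx" (3x3 intrinsics, pixels), "k1" (the pictures are not rectified: a ray, as slopes to the right and down, at radius r is drawn at 1 + k1 r^2 times it, then the intrinsics apply), "xyz" and "orientation" of the camera in the world. Camera axes: x right, y up, looking along -z (the intrinsics and any distortion apply to the point x, -y, -z); pixel columns grow to the right and rows downward; lengths in m; the calibration is good to about 2 mm. A picture is of the moment at which its call begins: read the wrist's pose just before it. camera_model takes no time and is no camera call; for the wrist camera it gives the pose at the moment of the call.
- ctrl.close_job(): hands the job in, once; it reports no verdict.
The state is a dict: "time": time; "joint_positions": joint angles; "qd": joint speeds; "joint_torque": joint torques, N m; "position": TCP position; "tool_rot": TCP orientation; "ft_force": force on the tool from outside, world axes, zero at the start; "torque": the same for the moment, N m; "grip_width": opening from 0.0 (shut) to 1.0 (fully open).
Only numpy, scipy, OpenCV 4.12 (cv2) and the standard library are available. Lean on these libraries where they do the work, as an engineer would, in place of code of your own. Each camera call takes 0.05 s, during which the arm holds its last target.

## Working session

There is one attempt and no reset: what is moved stays moved. The work goes in short steps, Python scripts to look and compute and a shell command to move; the robot and the scene stay as the last step left them, time stands still between calls to the robot, and variables do not carry over. Pictures are saved under pics/ and viewed, and the job is handed in when it is done.

```bash
ls; mkdir -p pics; python3 - <<'E'
from bench import ctrl
import cv2, numpy as np
s=ctrl.get_state()
for k,v in s.items(): print(k,np.round(v,4))
print(ctrl.tip_reach)
for n in ("scene","side","wrist"):
    m=ctrl.camera_model(n); print(n,m)
    cv2.imwrite(f"pics/{n}0.png",cv2.cvtColor(ctrl.get_image(n),cv2.COLOR_RGB2BGR))
E
```

```text
pics
time 0.0
joint_positions [ 1.2621  0.3218 -0.0701  1.4517  0.0226  1.3708 -0.0569]
qd [-0.0003 -0.0011  0.0004 -0.0015 -0.0011 -0.0015  0.0009]
joint_torque [-6.00000e-04 -4.91274e+01 -4.04100e-01 -3.12529e+01 -6.39000e-02
  4.35000e-02  2.00000e-04]
position [ 0.206  -0.616   0.2355]
tool_rot [-3.0989e+00 -5.0460e-01  6.0000e-04]
ft_force [-0.4601  0.353   0.4665]
torque [ 0.0155  0.0072 -0.0354]
grip_width 1.0022
0.014
scene {'mtx': array([[392.66254304,   0.        , 277.32824699],
       [  0.        , 392.66254304, 204.17380246],
       [  0.        ,   0.        ,   1.        ]]), 'k1': 0.038705398198190986, 'xyz': array([1.04415126, 0.13632823, 0.79195624]), 'orientation': array([0.42348419, 0.52840962, 1.75736782])}
side {'mtx': array([[417.66469702,   0.        , 282.94592029],
       [  0.        , 417.66469702, 213.79053898],
       [  0.        ,   0.        ,   1.        ]]), 'k1': -0.0976525874443774, 'xyz': array([0.29030301, 0.50555692, 0.6801488 ]), 'orientation': array([ 0.27473885, -0.96989635, -2.43604093])}
wrist {'mtx': array([[318.05158728,   0.        , 285.06228861],
       [  0.        , 318.05158728, 206.94315161],
       [  0.        ,   0.        ,   1.        ]]), 'k1': -0.04635668586726683, 'xyz': array([ 0.27850118, -0.59164079,  0.38438575]), 'orientation': array([-0.24147936,  0.17654976, -1.23882894])}
```

View pics/scene0.png

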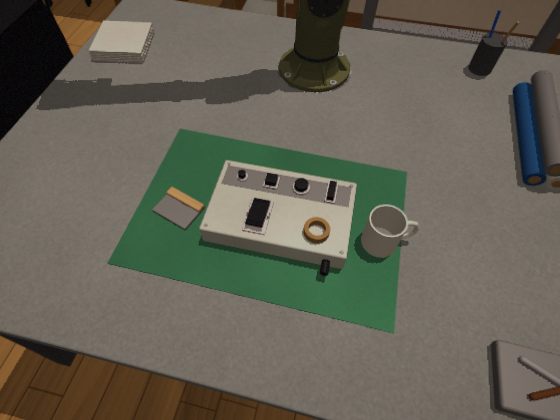

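View pics/side0.png

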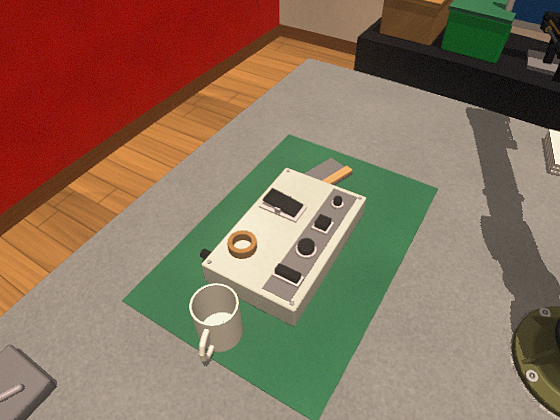

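View pics/wrist0.png

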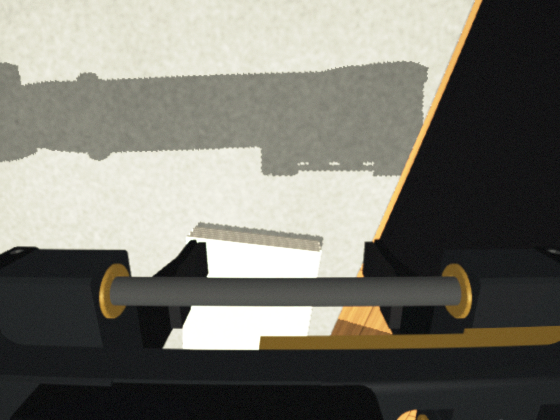

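The scene view shows the rocker at about (258,213), the large round key at (302,185), small round (242,174), square (271,181), bar (332,190) and tape (317,229). In the side view the large round key is at about (306,246) and the rocker at (284,203).

```bash
cat > h.py <<'E'
import numpy as np, cv2
from scipy.spatial.transform import Rotation as R
def ray(m,uv):
    K=m['mtx'];p=np.array([(uv[0]-K[0,2])/K[0,0],(uv[1]-K[1,2])/K[1,1]])
    d=p.copy()
    for _ in range(30): d=p/(1+m['k1']*(d@d))
    v=R.from_rotvec(m['orientation']).apply([d[0],-d[1],-1.]);return np.array(m['xyz']),v/np.linalg.norm(v)
def plane(m,uv,z):
    o,v=ray(m,uv);return o+v*(z-o[2])/v[2]
def proj(m,P):
    q=R.from_rotvec(m['orientation']).inv().apply(np.asarray(P)-m['xyz']);d=np.array([q[0],-q[1]])/-q[2]
    d=d*(1+m['k1']*(d@d));K=m['mtx'];return np.array([K[0,0]*d[0]+K[0,2],K[1,1]*d[1]+K[1,2]])
def tri(ms,uvs):
    A=np.zeros((3,3));b=np.zeros(3);L=[ray(m,u) for m,u in zip(ms,uvs)]
    for o,v in L:
        P=np.eye(3)-np.outer(v,v);A+=P;b+=P@o
    X=np.linalg.solve(A,b);return X,[np.linalg.norm((np.eye(3)-np.outer(v,v))@(X-o))*1e3 for o,v in L]
E
python3 - <<'E'
import cv2
a=cv2.imread('pics/scene0.png')[150:275,195:365];cv2.imwrite('pics/sc0c.png',cv2.resize(a,None,fx=4.7,fy=4.7,interpolation=cv2.INTER_CUBIC))
a=cv2.imread('pics/side0.png')[160:330,195:375];cv2.imwrite('pics/si0c.png',cv2.resize(a,None,fx=3.5,fy=3.5,interpolation=cv2.INTER_CUBIC))
for f,(y0,y1,x0,x1) in {'scene0':(150,275,195,365),'side0':(160,330,195,375)}.items():
    im=cv2.imread(f'pics/{f}.png');g=im.max(2)
    mk=(g<60).astype('uint8');mm=mk*0;mm[y0:y1,x0:x1]=mk[y0:y1,x0:x1]
    n,l,s,c=cv2.connectedComponentsWithStats(mm,connectivity=4)
    for i in range(1,n):
        if s[i,4]>15: print(f,s[i],c[i].round(1))
E
```

```text
scene0 [238 170   7   9  50] [241.4 173.8]
scene0 [265 173  13  13 132] [270.7 179.1]
scene0 [294 179  14  13 143] [300.8 184.7]
scene0 [327 181   9  19 118] [331.  190.3]
scene0 [246 198  24  29 461] [257.2 212.4]
scene0 [354 233  11  27 157] [359.3 247. ]
scene0 [199 237 115  31 454] [253.9 253.2]
scene0 [314 259  27  16 209] [325.  267.6]
side0 [266 189  17   9  43] [273.  192.7]
side0 [334 197   8   9  52] [337.3 200.8]
side0 [266 201  15   7  24] [272.6 204.1]
side0 [281 208  14   9  25] [287.1 212.4]
side0 [315 219  16  12  63] [322.5 225.6]
side0 [298 243  16  12  55] [305.7 250.6]
side0 [200 249  11  10  52] [204.1 253.7]
side0 [275 268  26  15 102] [287.8 276.2]
```

View pics/sc0c.png

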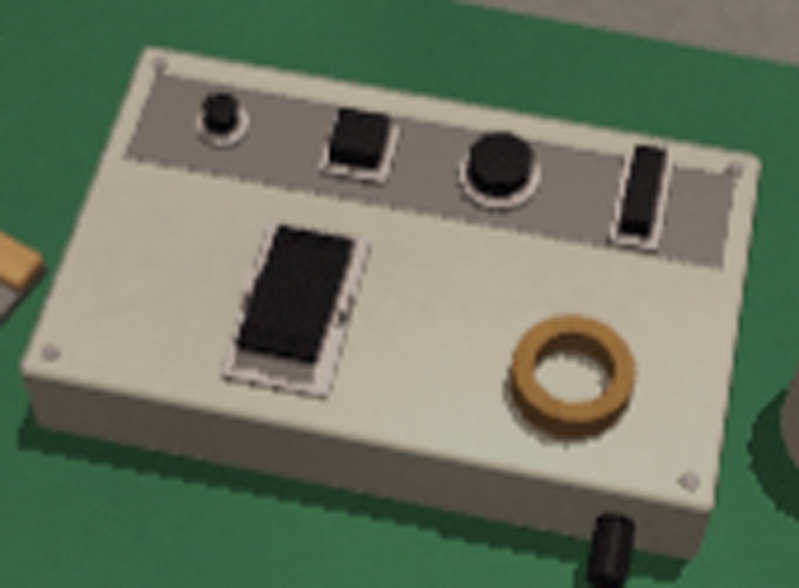

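View pics/si0c.png

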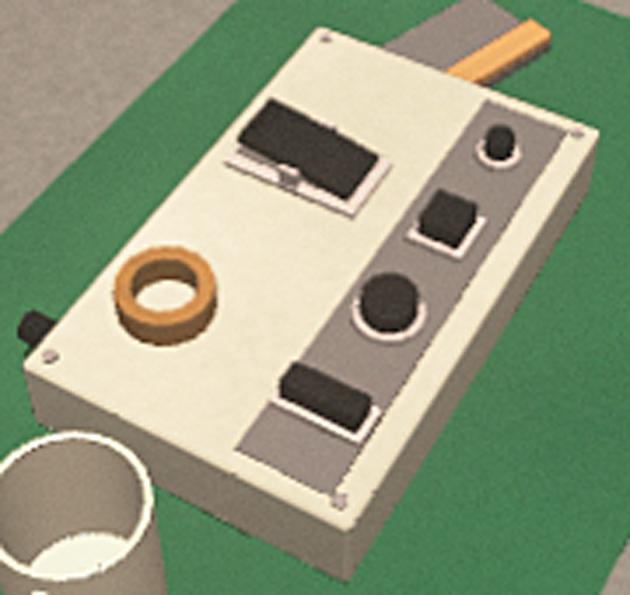

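```bash
python3 - <<'E'
from bench import ctrl
from h import *
ms=[ctrl.camera_model('scene'),ctrl.camera_model('side')]
S=lambda x,y:((x+.5)/4.7-.5+195,(y+.5)/4.7-.5+150); D=lambda x,y:((x+.5)/3.5-.5+195,(y+.5)/3.5-.5+160)
pts={'scr_n-y':((160,63),(577,132)),'scr_n+y':((735,171),(340,500)),'scr_f-y':((51,352),(325,38)),'scr_f+y':((690,481),(50,357)),
'large':((500,162),(388,298)),'small':((220,109),(500,139)),'square':((361,134),(449,215)),'bar':((646,188),(327,392)),
'rk_n-y':((282,228),(385,152)),'rk_n+y':((353,236),(350,197)),'rk_f+y':((310,358),(240,136)),'rk_f-y':((238,346),(268,100)),'tape':((573,366),(165,283))}
o={}
for k,(a,b) in pts.items():
    X,e=tri(ms,[S(*a),D(*b)]);o[k]=X;print(k,X.round(4),np.round(e,1))
c=np.mean([o[k] for k in o if k[:3]=='scr'],0)
yd=o['scr_n+y']-o['scr_n-y']+o['scr_f+y']-o['scr_f-y'];xd=o['scr_f+y']-o['scr_n+y']+o['scr_f-y']-o['scr_n-y']
th=np.arctan2(-yd[0],yd[1]);print('c',c,'yaw',th,np.arctan2(xd[1],xd[0]))
r=np.array([[np.cos(th),np.sin(th)],[-np.sin(th),np.cos(th)]])
for k in o:
    print(k,(r@(o[k]-c)[:2]*1e3).round(1),round((o[k][2])*1e3,1))
E
```

```text
scr_n-y [ 0.4816 -0.1188  0.062 ] [0.5 0.5]
scr_n+y [0.4756 0.1757 0.0601] [0.9 0.9]
scr_f-y [ 0.6573 -0.1146  0.0616] [0.7 0.7]
scr_f+y [0.6504 0.1804 0.0608] [0.5 0.5]
large [0.5114 0.0643 0.0767] [0.4 0.4]
small [ 0.5136 -0.0759  0.0764] [0. 0.]
square [ 0.5113 -0.0052  0.0768] [0.7 0.7]
bar [0.5084 0.1344 0.0764] [1.5 1.5]
rk_n-y [ 0.5692 -0.031   0.0721] [3.6 3.6]
rk_n+y [0.5679 0.006  0.0715] [0.3 0.3]
rk_f+y [0.643  0.0056 0.0816] [0.1 0.1]
rk_f-y [ 0.645  -0.0275  0.0825] [0.5 0.5]
tape [0.617  0.1198 0.0803] [0.7 0.7]
c [0.56623344 0.03066133 0.06111553] yaw 0.021751266141114195 0.025451456450833704
scr_n-y [ -87.9 -147.6] 62.0
scr_n+y [-87.4 147. ] 60.1
scr_f-y [  87.9 -147.2] 61.6
scr_f+y [ 87.4 147.9] 60.8
large [-54.1  34.8] 76.7
small [ -54.9 -105.3] 76.4
square [-55.7 -34.7] 76.8
bar [-55.6 105. ] 76.4
rk_n-y [  1.6 -61.7] 72.1
rk_n+y [  1.1 -24.6] 71.5
rk_f+y [ 76.2 -26.7] 81.6
rk_f-y [ 77.5 -59.9] 82.5
tape [52.7 88. ] 80.3
```

Triangulation fits the stated layout to about 1–2 mm: yaw is about 0.022, the raised rocker end is near (0.635, -0.011, 0.083), and the large key is near (0.511, 0.064, 0.078). I'll shut the gripper and move above the rocker.

```bash
python3 -m handwheel '[[50,-36,5,0,0,0.05,1],[100,-73,10,0,0,0.1,1],[150,-109,15,0,0,0.15,1],[200,-146,20,0,0,0.2,1],[250,-182,25,0,0,0.25,1],[300,-218,30,0,0,0.3,1],[350,-255,30,0,0,0.3,1],[400,-291,30,0,0,0.3,1],[450,-328,30,0,0,0.3,1],[500,-364,30,0,0,0.3,1],[550,-401,30,0,0,0.3,1],[590,-430,30,0,0,0.3,1]]' 20
```

```text
time: 1.65
position: [0.6302, -0.0188, 0.2063]
tool_rot: [-3.141, -0.038, 0.0]
ft_force: [1.1, 0.5, -0.1]
grip_width: 0.004
```

```bash
python3 -m handwheel '[[5,-8,30,0,0,0,1],[5,-8,55,0,0,0,1],[5,-8,70,0,0,0,1],[5,-8,75,0,0,0,1],[5,-8,75,0,0,0,1]]'
python3 - <<'E'
from bench import ctrl
import cv2, numpy as np
from h import *
s=ctrl.get_state();p=s['position'];print(p,s['tool_rot'],s['ft_force'],ctrl.tip_reach)
tip=p+R.from_rotvec(s['tool_rot']).apply([0,0,ctrl.tip_reach])
T=np.array([0.6352,-.0107,.083])
for n in ("scene","side","wrist"):
    m=ctrl.camera_model(n); im=cv2.cvtColor(ctrl.get_image(n),cv2.COLOR_RGB2BGR)
    cv2.imwrite(f"pics/{n}1.png",im)
    a,b=proj(m,tip),proj(m,T);print(n,a,b,proj(m,[.5104,.0644,.079]))
    x,y=map(int,b);x0=max(0,x-80);y0=max(0,y-75)
    c=cv2.resize(im[y0:y0+130,x0:x0+160],None,fx=4,fy=4,interpolation=cv2.INTER_CUBIC)
    for q,col in((a,(0,0,255)),(b,(255,255,0))): cv2.drawMarker(c,(int((q[0]-x0)*4),int((q[1]-y0)*4)),col,0,14,1)
    cv2.imwrite(f"pics/{n}1c.png",c)
E
```

```text
time: 2.28
position: [0.6343, -0.0138, 0.1319]
tool_rot: [3.141, 0.035, 0.001]
ft_force: [0.1, -0.7, 0.0]
grip_width: 0.005
[ 0.63431727 -0.01375532  0.13194754] [3.14122379e+00 3.48551758e-02 8.50892272e-04] [ 0.13983081 -0.71458864  0.0409682 ] 0.014
scene [251.99202224 211.10846467] [254.03537556 220.70902646] [301.04623935 182.99894556]
side [271.43900686 181.3163473 ] [270.66310329 194.63788567] [305.79479837 244.40526239]
wrist [286.24868007 257.82798476] [281.53348739 234.06757772] [184.64747587 376.22441152]
```

View pics/scene1c.png

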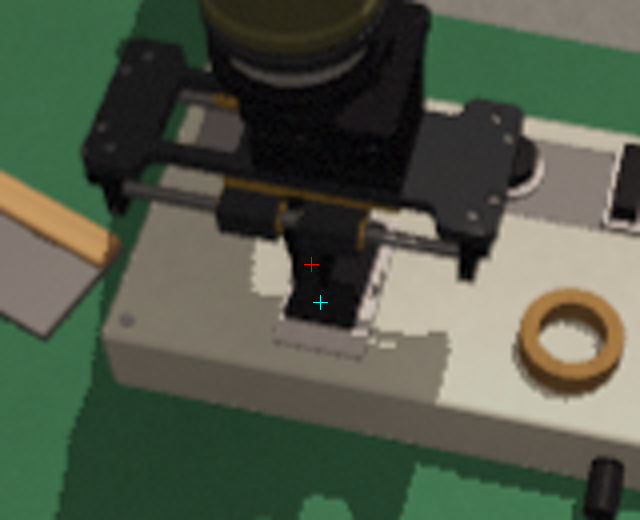

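View pics/side1c.png

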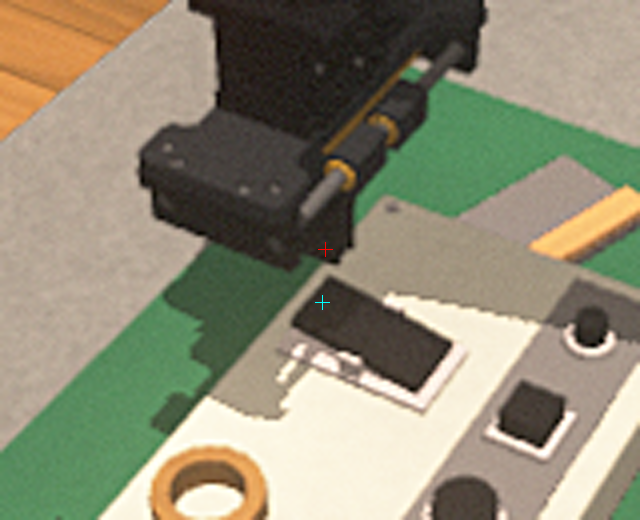

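View pics/wrist1.png

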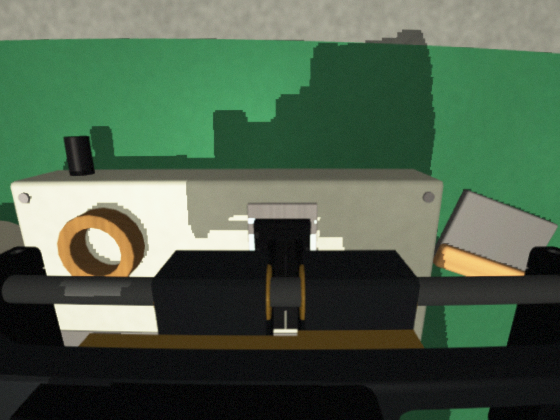

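The tip is over the raised end: red cross versus cyan target differ by about 3 mm in y. Descending gradually now.

```bash
python3 -m handwheel '[[1,-3,12,0,0,0,1],[1,-3,22,0,0,0,1],[1,-3,27,0,0,0,1],[1,-3,30,0,0,0,1],[1,-3,33,0,0,0,1],[1,-3,35,0,0,0,1]]'
```

```text
time: 3.18
position: [0.6356, -0.0104, 0.0969]
tool_rot: [3.141, 0.036, 0.002]
ft_force: [1.3, 0.5, 2.5]
grip_width: 0.005
```

```bash
python3 -m handwheel '[[0,0,1.5,0,0,0,1],[0,0,3,0,0,0,1],[0,0,4.5,0,0,0,1],[0,0,5,0,0,0,1]]'; python3 -m handwheel '[[0,0,1,0,0,0,1],[0,0,2,0,0,0,1],[0,0,2,0,0,0,1]]'
```

```text
time: 3.68
position: [0.6357, -0.0104, 0.0919]
tool_rot: [3.141, 0.036, 0.002]
ft_force: [2.7, 0.4, 2.6]
grip_width: 0.001
time: 4.05
position: [0.6356, -0.0103, 0.0898]
tool_rot: [3.141, 0.036, 0.002]
ft_force: [4.0, 0.5, 3.2]
grip_width: 0.009
```

Tip is at 0.0758, near the predicted full-on height. I'll make small steps until the stop is felt.

```bash
python3 -m handwheel '[[0,0,0.5,0,0,0,1],[0,0,0.7,0,0,0,1]]'; python3 -m handwheel '[[0,0,0.5,0,0,0,1],[0,0,0.5,0,0,0,1]]'
```

```text
time: 4.3
position: [0.6357, -0.0103, 0.0897]
tool_rot: [3.141, 0.036, 0.002]
ft_force: [2.4, 0.8, 6.8]
grip_width: 0.005
time: 4.55
position: [0.6357, -0.0103, 0.0896]
tool_rot: [3.141, 0.036, 0.002]
ft_force: [1.2, 0.5, 9.3]
grip_width: 0.005
```

The stop is reached: force climbs to 9 N with almost no motion. I'll lift and check.

```bash
python3 -m handwheel '[[0,0,-10,0,0,0,1],[0,0,-30,0,0,0,1],[-40,-25,-50,0,0,0,1],[-80,-50,-50,0,0,0,1],[-110,-70,-50,0,0,0,1],[-124,-75,-50,0,0,0,1],[-124,-75,-50,0,0,0,1]]'
python3 - <<'E'
from bench import ctrl
import cv2, numpy as np
from h import *
s=ctrl.get_state();p=s['position'];print(p,s['tool_rot'],s['ft_force'])
tip=p+R.from_rotvec(s['tool_rot']).apply([0,0,ctrl.tip_reach])
for n,T in (("scene",[.5104,.0644,.079]),("side",[.5104,.0644,.079])):
    m=ctrl.camera_model(n); im=cv2.cvtColor(ctrl.get_image(n),cv2.COLOR_RGB2BGR)
    cv2.imwrite(f"pics/{n}2.png",im)
    a,b=proj(m,tip),proj(m,T);print(n,a,b)
    x,y=map(int,b);x0=max(0,x-95);y0=max(0,y-75)
    c=cv2.resize(im[y0:y0+130,x0:x0+180],None,fx=4,fy=4,interpolation=cv2.INTER_CUBIC)
    for q,col in((a,(0,0,255)),(b,(255,255,0))): cv2.drawMarker(c,(int((q[0]-x0)*4),int((q[1]-y0)*4)),col,0,14,1)
    cv2.imwrite(f"pics/{n}2c.png",c)
E
```

```text
time: 5.42
position: [0.5093, 0.0613, 0.1389]
tool_rot: [3.14, 0.036, 0.001]
ft_force: [1.5, 0.4, 0.2]
grip_width: 0.003
[0.5092757  0.0612844  0.13885782] [3.14017988e+00 3.59986122e-02 1.00828304e-03] [1.54424605 0.43345613 0.19012039]
scene [300.96181964 169.62504793] [301.04623935 182.99894556]
side [308.16964687 227.1330624 ] [305.79479837 244.40526239]
```

View pics/scene2c.png

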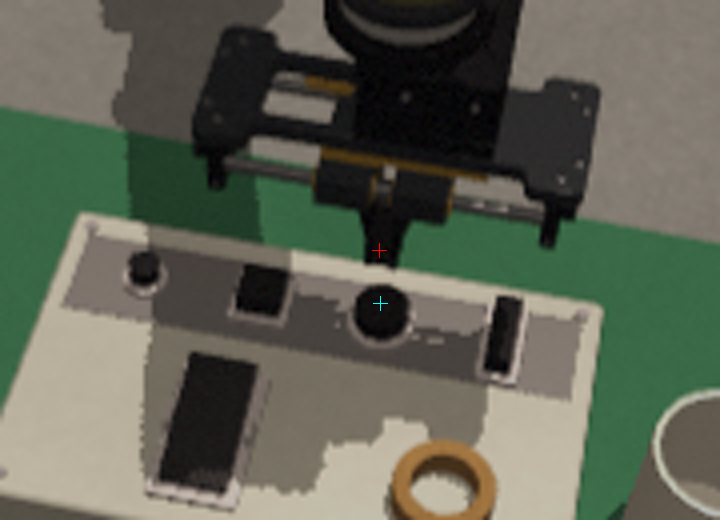

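View pics/side2c.png

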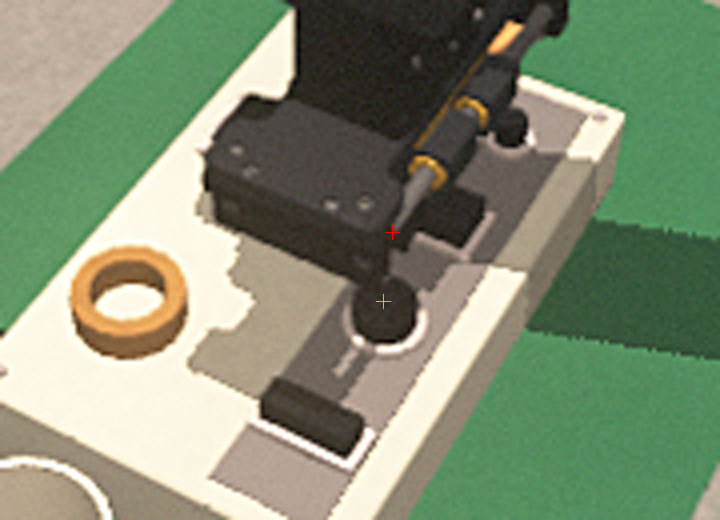

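The rocker's far edge has dropped about 4–5 px and its near edge has risen about 3.5 px, so it is tipped on. The tip sits over the large key at (380,303) in the scene crop, and the tape is unmoved. Moving down to the key.

```bash
python3 -m handwheel '[[1,-3,15,0,0,0,1],[1,-3,28,0,0,0,1],[1,-3,36,0,0,0,1],[1,-3,41,0,0,0,1],[1,-3,43,0,0,0,1]]'; python3 -m handwheel '[[0,0,1.5,0,0,0,1],[0,0,3,0,0,0,1],[0,0,4,0,0,0,1],[0,0,4,0,0,0,1]]'
```

```text
time: 6.15
position: [0.5102, 0.0648, 0.0949]
tool_rot: [-3.141, -0.036, 0.001]
ft_force: [1.1, 0.3, -0.5]
grip_width: 0.007
time: 6.65
position: [0.5104, 0.0648, 0.0916]
tool_rot: [3.141, 0.036, 0.001]
ft_force: [-1.3, 0.0, 3.3]
grip_width: 0.003
```

```bash
python3 -m handwheel '[[0,0,1.5,0,0,0,1],[0,0,3,0,0,0,1],[0,0,4.5,0,0,0,1],[0,0,5.5,0,0,0,1],[0,0,6.5,0,0,0,1],[0,0,6.5,0,0,0,1]]'
```

```text
time: 7.4
position: [0.5104, 0.0649, 0.0852]
tool_rot: [3.141, 0.036, 0.0]
ft_force: [-2.7, -0.8, 7.1]
grip_width: 0.007
```

The force of 7.1 N and about 8.5 mm of travel agree. Releasing by lifting straight up.

```bash
python3 -m handwheel '[[0,0,-4,0,0,0,1],[0,0,-12,0,0,0,1],[0,0,-40,0,0,0,1],[0,0,-80,0,0,0,1],[-20,40,-130,0,0,0,1],[-20,100,-140,0,0,0,1],[-20,160,-140,0,0,0,1],[-20,220,-140,0,0,0,1],[-20,220,-140,0,0,0,1]]'
python3 - <<'E'
from bench import ctrl
import cv2, numpy as np
s=ctrl.get_state();print(s['position'],s['ft_force'],s['time'],abs(s['qd']).max())
for n,(y0,y1,x0,x1) in (("scene",(150,275,195,365)),("side",(160,330,195,375))):
    im=cv2.cvtColor(ctrl.get_image(n),cv2.COLOR_RGB2BGR);cv2.imwrite(f"pics/{n}3.png",im)
    old=cv2.imread(f"pics/{n}0.png")
    f=3.0
    c=cv2.hconcat([cv2.resize(q[y0:y1,x0:x1],None,fx=2.2,fy=2.2,interpolation=cv2.INTER_CUBIC) for q in (old,im)])
    cv2.imwrite(f"pics/{n}3c.png",c)
    for q in (old,im):
        hsv=cv2.cvtColor(q,cv2.COLOR_BGR2HSV);mk=cv2.inRange(hsv,(8,110,60),(20,255,255));mk[:y0]=0;mk[y1:]=0;mk[:,:150]=0;mk[:,375:]=0
        k,l,st,ce=cv2.connectedComponentsWithStats(mk);i=[(st[j,4],ce[j].round(1)) for j in range(1,k) if st[j,4]>60];print(n,i)
E
```

```text
time: 8.52
position: [0.4941, -0.1619, 0.2241]
tool_rot: [3.14, 0.02, -0.001]
ft_force: [-0.1, 0.5, -0.7]
grip_width: 0.004
[ 0.49408836 -0.16191276  0.22409772] [-0.13084422  0.53290639 -0.7094228 ] 8.525 0.09055769898401946
scene [(np.int32(335), array([185.1, 198.9])), (np.int32(382), array([316.3, 229.5]))]
scene [(np.int32(342), array([185.2, 199. ])), (np.int32(390), array([316.2, 229.6]))]
side [(np.int32(460), array([160.5, 168.8])), (np.int32(239), array([337.7, 174.8])), (np.int32(528), array([241.7, 244.2]))]
side [(np.int32(463), array([160.6, 168.8])), (np.int32(237), array([337.9, 174.8])), (np.int32(531), array([241.8, 244.2]))]
```

View pics/scene3c.png

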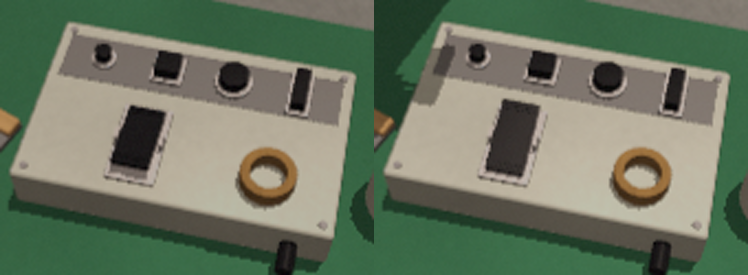

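View pics/side3c.png

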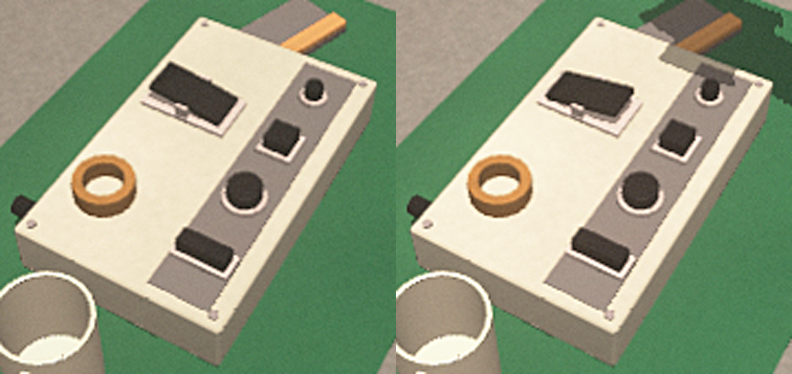

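View pics/scene3.png

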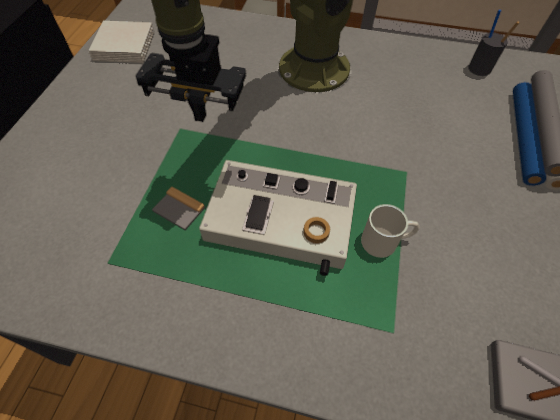

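The before/after views show the rocker tipped the other way (far end down), all keys up, the tape at (316,229) and squeegee at (185,199) unmoved, and the arm clear of everything.

```bash
python3 -c "
from bench import ctrl
print(ctrl.close_job())"
```

```text
the job is handed in; nothing more can be done
None
```

I did both steps in order and handed the job in at about 8.6 s; no verdict was reported.

- **Rocker:** I pressed the raised end with the shut fingertips until it reached its stop. The force climbed to about 9 N with almost no further motion. The after pictures show the far end down.
- **Large round key:** I pushed it about 8.5 mm at 7.1 N, which matches its spring, then lifted straight off. It is back up in the pictures.
- **Everything else:** The other three keys look untouched. The tape roll and squeegee are within about 0.2 px of where they were in both views. The mug looks unmoved by eye; I didn't measure it. The arm ended clear of everything, with wrist force back near zero.

Two readings disagreed slightly:
- **Key-top heights:** I measured about 77 mm, against 80 mm from the text. The force showed contact nearer 79–80 mm.
- **Rocker edge:** One of the rocker corner points had a 3.6 mm ray mismatch. It did not affect the press.

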